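# Rubbing block off its hook

### The job

Three hand rubbing blocks hang on the bench rack: take the round one, lift it up and off its hook, and set it sole down on the middle of the framed marble slab, ready for polishing. Put it down rather than dropping it, let go of it, and leave the other two blocks hanging where they are.

Things in the scene. Friction and masses are not known exactly. Their poses are not given: they have to be found in the camera images.
- round_mid (a point): Middle of the round block: disc 90 mm wide, 35 thick, about 0.4 kg, with an upright steel loop on top; 95 high in all. Origin on its axis, 47.5 above the underside. Loop: 44 wide (y), 16 thick (x), opening 28 wide, 50 high, top bar 10. It hangs on a level 8 mm bar along its x; the bar's free end, 25 to 45 towards -x, turns up 12 mm: lift about 26 (at least 14, at most 40), then go 65 or more to -x.
- panel_mid (a point): Centre of the top face of the fixed marble slab, 240 mm (x) by 220 mm (y), 30 mm thick, lying flat on the bench; a thin carved frame (2 mm proud) runs near its edge around the plain field, which is flat. z up.
- square_mid (a point): Centre of the square rubbing block, 84 by 84 mm: hangs on another hook, to be left there. Loop, thickness and height as the round one; origin 47.5 mm above the underside.
- narrow_mid (a point): Centre of the narrow rubbing block, 104 mm (x) by 46 mm (y): hangs on another hook, to be left there. Loop, thickness and height as the round one; origin 47.5 mm above the underside. The rack has three hooks 120 mm apart in a row along y, bars about 0.2 m above the bench; its rail is as high, 45 to 65 mm behind the loops (+x).

How it is judged:
On the way:
1. the round block is off its hook, held by the gripper, 80 mm or more from where it hung (distance of round_mid from where it was at the start of the episode above 0.08 m and contact force between round and the fingers above 0.5 N), for 0.1 s.
At the end, for the whole second after the job is handed in: The round block stands sole down (within about 10 degrees) and at rest on the marble slab, its centre within 40 mm of the slab's middle; the square and the narrow block still hang within 30 mm of where they were (horizontal distance between round_mid and panel_mid below 0.04 m and z of round_mid in the frame of panel_mid between 0.042 and 0.053 m and angle between round_mid's own z axis and vertical below 0.175 rad and linear speed of round below 0.02 m/s and distance of each of square_mid, narrow_mid from where it was at the start of the episode below 0.03 m); the robot touches nothing.
It fails at once if the round block is dropped (touching nothing, more than 20 mm above its resting height on the slab) (contact force between round and anything else below 0.02 N and distance of round_mid from where it was at the start of the episode above 0.08 m and z of round_mid in the frame of panel_mid above 0.0675 m).
It fails at once if another block is knocked more than 60 mm from its place (distance of any of square_mid, narrow_mid from where it was at the start of the episode above 0.06 m).
It also fails if it takes over 48 s, if anything falls off the work surface, if the arm or the gripper's body presses on something with over 40 N, if the wrist force passes 120 N, or if a joint passes its speed limit or range.

### The arm

A 6-joint arm with a two-finger parallel gripper is mounted at the origin on the work surface. World frame = base frame: x ahead of the robot, y to its left, z up, the work surface at z = 0. Lengths are in m, angles in rad, forces in N, time in s.
With the tool pointing down it reaches from about 0.325 to 0.775 m from the base axis. Payload 5.5 kg.
Tool frame: the origin (TCP) lies between the finger pads; the fingertips stand 8 mm ahead of it and the grasp point (between the pads) lies 11 mm behind it (tcp_to_tips is the distance from the TCP to the fingertips, in m); z points along the fingers, y is the direction in which the jaws open and shut (so a half turn about z gives the same grasp; the last joint's range is limited). The gripper opens to 88 mm and grips with 3 to 60 N. Pads are 20 mm wide; open, the fingers measure 115 mm over their backs; the gripper's body (75 mm by 178 mm) begins 61 mm behind the grasp point.
Start: joints at [-1.307, 0.091, 1.231, -0, 1.82, -0.057], TCP at [0.189, -0.569, 0.231] pointing down, gripper open.
Joint ranges: [-2.87, 2.87], [-0.86, 2.18], [0.17, 2.46], [-1.51, 4.65], [0.06, 2.69], [-2.65, 2.65]. Speed limits (rad/s): [2.57, 2.57, 3.01, 3.14, 3.14, 3.14].

### API

Orientations are given as a unit quaternion [w, x, y, z].
In Python, from bench import * gives the robot as it stands. Calls block until the motion is done:
- move_to(position, orientation): joint-space move of the TCP to a pose.
- move_l(position, speed=0.15, orientation=None): straight line of the TCP; orientation=None keeps the orientation; speed is the mean speed in m/s.
- movej(angles): joint-space move.
- gripper_open() and close(): open the fingers fully, or close them until they stop; the grip force is fixed at half the most.
- hold(seconds).
- inverse_kinematics(position, orientation): joint angles nearest the present ones, or None.
- state(): the state.
- get_image(name): name is "side" or "top" or "wrist"; returns a dict with "frame" (480x640x3 uint8, blue, green, red), "depth" (480x640 float32, m along the optical axis (not along the pixel's ray), 0 where there is no reading), "camera_matrix" (3x3 intrinsics, pixels), "view" (4x4, takes a point from world to camera coordinates). Camera axes: x right, y up, looking along -z (the intrinsics and any distortion apply to the point x, -y, -z); pixel columns grow to the right and rows downward; lengths in m; the calibration is good to about 2 mm. A picture is of the moment at which its call begins.
A pose or a line that the arm cannot do raises IKError and nothing moves.
- job_done(): hands the job in, once; it reports no verdict.
The state is a dict: "time": time; "joint_pos": joint angles; "dq": joint speeds; "joint_torque": joint torques, N m; "ee_pos": TCP position; "ee_rot": TCP orientation; "ft_force": force on the tool from outside, world axes, zero at the start; "moment": the same for the moment, N m; "finger_gap": finger opening in m.
Only numpy, scipy, OpenCV 4.12 (cv2) and the standard library are available. Lean on these libraries where they do the work, as an engineer would, in place of code of your own. Each camera call takes 0.05 s, during which the arm holds its last target.

## Working session

There is one attempt and no reset: what is moved stays moved. The work goes in short steps, each a Python script; the robot and the scene stay as the last script left them, time stands still between calls to the robot, and variables do not carry over. Pictures are saved under pics/ and viewed, and the job is handed in when it is done.

```bash
mkdir -p pics; ls; python3 - <<'E'
from bench import *
import cv2,numpy as np
for n in ["side","top","wrist"]:
    d=get_image(n); cv2.imwrite(f"pics/{n}0.png",d["frame"]); np.savez(f"/tmp/{n}0.npz",**d)
    print(n,d["camera_matrix"].tolist(),np.round(d["view"],3).tolist(), (d["depth"]>0).mean(), [k for k in d])
print(state())
E
```

```text
pics
side [[459.49556162302184, 0.0, 318.52690673760486], [0.0, 459.49556162302184, 241.4884797303339], [0.0, 0.0, 1.0]] [[-0.868, -0.496, 0.012, 0.474], [0.386, -0.66, 0.644, -0.285], [-0.311, 0.564, 0.765, -0.906], [0.0, 0.0, 0.0, 1.0]] 0.9958561197916667 ['frame', 'depth', 'camera_matrix', 'view']
top [[561.7101159597484, 0.0, 321.74074548292685], [0.0, 561.7101159597484, 246.47593487386243], [0.0, 0.0, 1.0]] [[-0.018, -1.0, -0.0, 0.041], [0.996, -0.018, 0.082, -0.56], [-0.082, 0.001, 0.997, -1.141], [0.0, 0.0, 0.0, 1.0]] 0.9957975260416667 ['frame', 'depth', 'camera_matrix', 'view']
wrist [[343.1820763919934, 0.0, 322.61817388528505], [0.0, 343.1820763919934, 234.24177860063563], [0.0, 0.0, 1.0]] [[0.315, -0.949, -0.001, -0.6], [0.921, 0.306, -0.242, 0.029], [0.23, 0.075, 0.97, -0.389], [0.0, 0.0, 0.0, 1.0]] 0.935166015625 ['frame', 'depth', 'camera_matrix', 'view']
{'time': 0.15, 'joint_pos': array([-1.30669096e+00,  9.16853015e-02,  1.23158984e+00, -2.05187765e-05,
        1.81976196e+00, -5.67012992e-02]), 'dq': array([-0.00105673, -0.00192403, -0.00454723,  0.00147626,  0.00036457,
        0.00228346]), 'joint_torque': array([ 1.78858048e-03, -4.47045100e+01, -4.06908095e+01,  6.98195491e-02,
        2.74535303e-02, -1.20904574e-04]), 'ee_pos': array([ 0.18913922, -0.56920241,  0.22977793]), 'ee_rot': array([-7.17317053e-04,  9.87163090e-01,  1.59713847e-01, -8.46536537e-05]), 'ft_force': array([-0.1278921 , -0.61174345, -0.35998115]), 'moment': array([-0.03063879,  0.00332388, -0.00647178]), 'finger_gap': 0.08755362458052808}
```

View pics/side0.png

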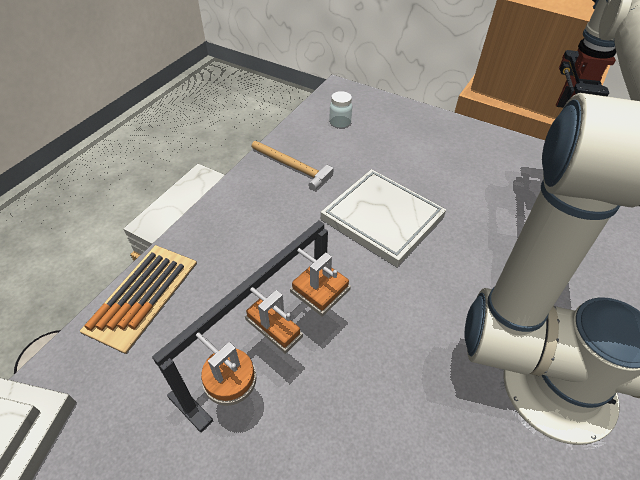

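View pics/top0.png

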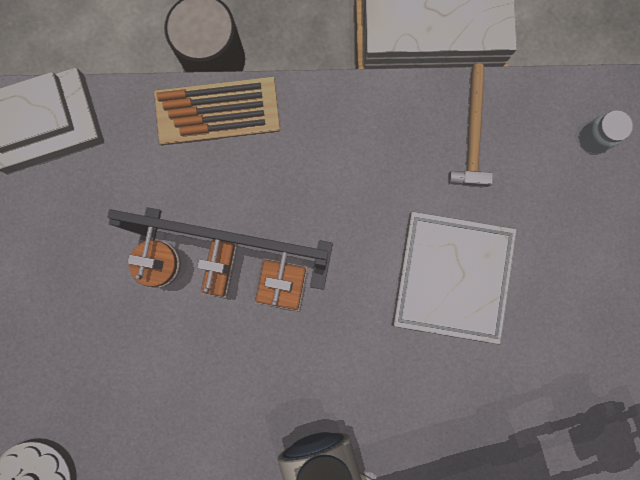

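View pics/wrist0.png

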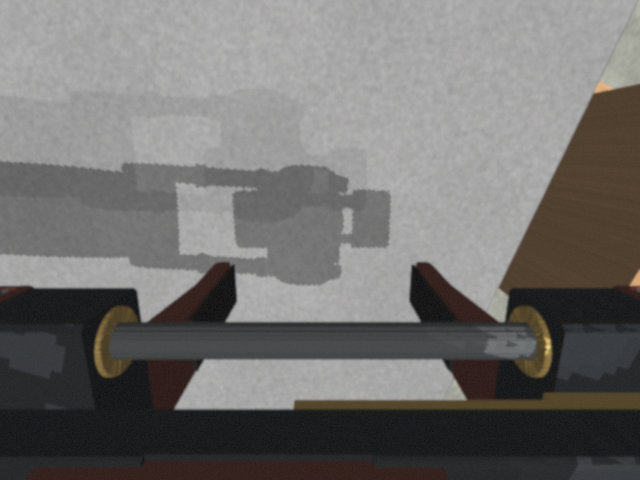

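Side view: the round block is at about (228,378) with its loop at (225,360), and the slab is at (383,215). Top view: round disc at (154,263), loop bar at (142,262), slab centred near (456,278). I'll measure these from the depth data next.

```bash
cat > h.py <<'E'
import numpy as np,cv2
def cloud(d):
    K=d["camera_matrix"];T=np.linalg.inv(d["view"]);z=d["depth"]
    v,u=np.mgrid[:z.shape[0],:z.shape[1]]
    x=(u-K[0,2])/K[0,0]*z; y=(v-K[1,2])/K[1,1]*z
    P=np.stack([x,-y,-z],-1)@T[:3,:3].T+T[:3,3]; P[z<=0]=np.nan
    return P
def info(P,name):
    if len(P)==0: print(name,"none");return
    r=cv2.minAreaRect((P[:,:2]*1000).astype(np.float32))
    print(name,len(P),"mean",np.round(np.nanmean(P,0),4),"rect",np.round(r[0],1),np.round(r[1],1),round(r[2],1),"z",np.round(np.percentile(P[:,2],[2,50,98]),4))
E
python3 - <<'E'
from h import *
for n in ["top","side"]:
    d=dict(np.load(f"/tmp/{n}0.npz"));P=cloud(d);f=d["frame"].astype(int)
    b,g,r=f[...,0],f[...,1],f[...,2]
    orange=((r-b)>70)&(P[...,2]>0.09)&(P[...,2]<.2)&(P[...,0]>.2)
    num,lab=cv2.connectedComponents(orange.astype(np.uint8))
    for i in range(1,num):
        if (lab==i).sum()>80: info(P[lab==i],n+" orange"); print(np.round(np.argwhere(lab==i).mean(0)[::-1]))
    m=(P[...,2]>0.185)&(r>110)&(abs(r-b)<40)&(P[...,0]>.35)&(P[...,0]<.8)&(P[...,1]>-.1)
    num,lab=cv2.connectedComponents(m.astype(np.uint8))
    for i in range(1,num):
        if (lab==i).sum()>30:
            Q=P[lab==i]; info(Q,n+" steel"); t=Q[Q[:,2]>np.percentile(Q[:,2],98)-.006]; info(t,"   top")
    dark=(P[...,2]>0.17)&(r<80)&(P[...,0]>.4)&(P[...,0]<.8)&(P[...,1]>-.1)
    info(P[dark],n+" rail")
    m=(abs(P[...,2]-.03)<.006)&(P[...,0]>.35)&(P[...,0]<.8)&(P[...,1]<0)&(r>130)
    num,lab,st,_=cv2.connectedComponentsWithStats(m.astype(np.uint8))
    i=1+np.argmax(st[1:,4]); info(P[lab==i],n+" slab"); print(st[i])
E
```

```text
top orange 97 mean [0.5503 0.3672 0.1552] rect [553.4 368.5] [18.6 26.5] 75.4 z [0.1516 0.1551 0.1601]
[138. 250.]
top orange 694 mean [0.5189 0.3276 0.1551] rect [517.7 329.6] [49.3 82.2] 60.2 z [0.1511 0.1551 0.1592]
[160. 266.]
top orange 167 mean [0.5402 0.2076 0.155 ] rect [539.7 207.9] [16.1 35.3] 77.8 z [0.1513 0.1549 0.159 ]
[225. 254.]
top orange 518 mean [0.487  0.1319 0.1553] rect [486.7 130.9] [28.9 74.7] 77.8 z [0.1513 0.1553 0.1586]
[267. 282.]
top orange 679 mean [0.4775 0.0868 0.1553] rect [477.9  88.1] [36.1 75.1] 78.4 z [0.1516 0.1552 0.1594]
[292. 287.]
top orange 165 mean [0.4842 0.2192 0.1551] rect [484.1 219.4] [16.7 35.9] 77.7 z [0.1511 0.1551 0.1586]
[219. 284.]
top steel 395 mean [0.5335 0.3424 0.2113] rect [540.2 345.7] [86.8 43.6] 6.7 z [0.2013 0.2136 0.2188]
   top 221 mean [0.5239 0.3437 0.2156] rect [514.7 346.5] [44.5 37.8] 78.4 z [0.2131 0.2155 0.219 ]
top steel 410 mean [0.5163 0.2237 0.211 ] rect [516.2 223.1] [43.4 84.1] 52.8 z [0.2019 0.2133 0.2187]
   top 219 mean [0.5132 0.2244 0.2155] rect [497.3 227.2] [44.3 52.5] 78.8 z [0.213  0.2154 0.2192]

[... 1675 characters left out ...]
474.2 234.3] [5.  6.3] 33.0 z [0.2102 0.2122 0.2141]
side steel 402 mean [0.5381 0.3431 0.2079] rect [552.7 339.7] [44.2 71.9] 79.3 z [0.1984 0.2107 0.2136]
   top 263 mean [0.5255 0.3456 0.2115] rect [525.4 344.9] [44.2 16.2] 79.3 z [0.2094 0.2115 0.2139]
side steel 58 mean [0.5068 0.3503 0.2045] rect [506.5 349.8] [ 6.5 24.4] 77.8 z [0.1977 0.2014 0.2149]
   top 19 mean [0.4985 0.3514 0.2127] rect [498.3 351.5] [6.4 6.8] 56.4 z [0.2092 0.2129 0.2156]
side rail 1642 mean [0.5629 0.2397 0.1977] rect [522.9 224.3] [388.9 109.3] 77.7 z [0.1739 0.1987 0.2098]
side slab 5434 mean [ 0.4879 -0.232   0.0271] rect [ 493.  -239.5] [222.3 240.2] 79.4 z [0.0243 0.027  0.0306]
[ 321  169  125   91 5434]
```

```bash
cat >> h.py <<'E'
psi=np.deg2rad(-11.4)
def q(psi,flip=False):
    a=psi+(np.pi if flip else 0); return [0,np.cos(a/2),np.sin(a/2),0]
rx=np.array([np.cos(psi),np.sin(psi),0]); L=np.array([.5253,.3448,.2130]); S=np.array([.493,-.2405,.030])
E
python3 - <<'E'
from bench import *
from h import *
g=L+[0,0,-.029]
for fl in (0,1):
  for p in (g+[0,0,.13],g,g+[0,0,.026],g+[0,0,.026]-.08*rx,S+[0,0,.2],S+[0,0,.066]):
    j=inverse_kinematics(list(p),q(psi,fl)); print(fl,np.round(p,3),None if j is None else np.round(j,2))
s=state()
move_l([float(s['ee_pos'][0]),float(s['ee_pos'][1]),.33])
move_to(list(g+[0,0,.13]),q(psi))
s=state();print(s['time'],s['ee_pos'],s['ee_rot'],s['ft_force'],s['joint_pos'])
for n in ("wrist","side"):
    d=get_image(n); cv2.imwrite(f"pics/{n}1.png",d["frame"])
E
```

```text
0 [0.525 0.345 0.314] [ 0.53  0.21  0.95 -0.    1.98  2.3 ]
0 [0.525 0.345 0.184] [ 0.53  0.16  1.23 -0.    1.74  2.3 ]
0 [0.525 0.345 0.21 ] [ 0.53  0.17  1.19 -0.    1.79  2.3 ]
0 [0.447 0.361 0.21 ] [ 0.62  0.02  1.34 -0.    1.78  2.39]
0 [ 0.493 -0.24   0.23 ] [-0.52 -0.05  1.37 -0.    1.82  1.25]
0 [ 0.493 -0.24   0.096] [-0.52 -0.03  1.59 -0.    1.58  1.25]
1 [0.525 0.345 0.314] [ 0.53  0.21  0.95 -0.    1.98 -0.85]
1 [0.525 0.345 0.184] [ 0.53  0.16  1.23 -0.    1.74 -0.85]
1 [0.525 0.345 0.21 ] [ 0.53  0.17  1.19 -0.    1.79 -0.85]
1 [0.447 0.361 0.21 ] [ 0.62  0.02  1.34 -0.    1.78 -0.75]
1 [ 0.493 -0.24   0.23 ] [-0.52 -0.05  1.37 -0.    1.82 -1.89]
1 [ 0.493 -0.24   0.096] [-0.52 -0.03  1.59 -0.    1.58 -1.89]
4.3583 [0.52569147 0.34416582 0.31399669] [ 6.08883843e-05  9.95004687e-01 -9.98281945e-02  3.64446258e-05] [ 0.76925276  0.08634936 -0.52306365] [ 5.25605339e-01  2.06826489e-01  9.54464683e-01 -1.54141983e-04
  1.98031370e+00  2.29632980e+00]
```

View pics/side1.png

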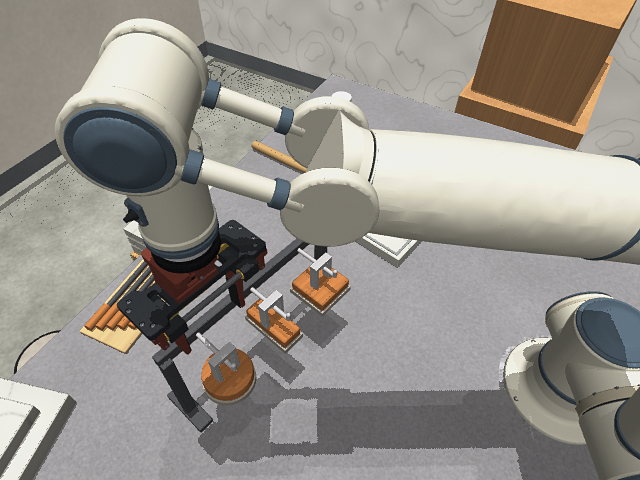

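View pics/wrist1.png

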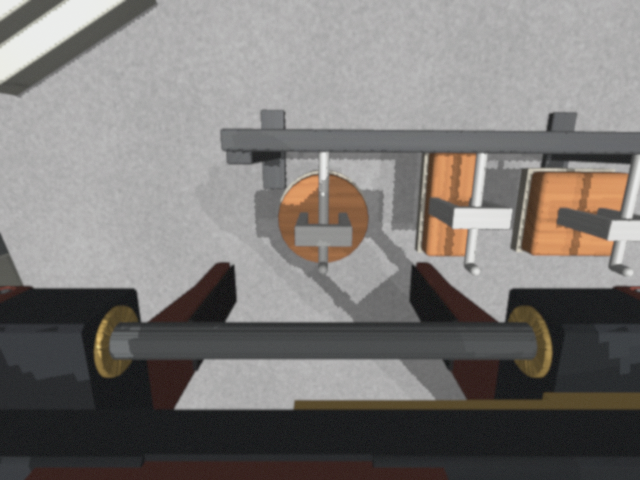

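The side view shows the gripper square above the round block at (228,375). In the wrist view the loop bar is at (323,235), midway between the fingers (235 to 413) and parallel to them. Going down to grip.

```bash
python3 - <<'E'
from bench import *
from h import *
g=L+[0,0,-.029]
move_l(list(g+[0,0,.06]),.12); move_l(list(g),.06)
s=state();print(s['time'],s['ee_pos'],s['ft_force'],s['finger_gap'])
d=get_image("wrist"); cv2.imwrite("pics/wrist2.png",d["frame"])
close()
s=state();print(s['time'],s['ee_pos'],s['ft_force'],s['finger_gap'])
d=get_image("side"); cv2.imwrite("pics/side2.png",d["frame"])
E
```

```text
6.3417 [0.52551139 0.34493004 0.18469677] [-0.38542746 -0.05116536 -0.61701127] 0.08804379826589068
7.1417 [0.52530506 0.34470754 0.18396538] [-0.1567514   0.09558062  0.29950994] 0.043800448101129555
```

View pics/wrist2.png

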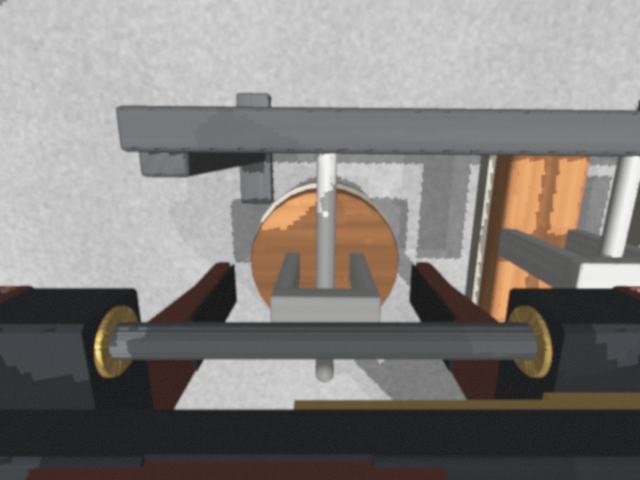

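View pics/side2.png

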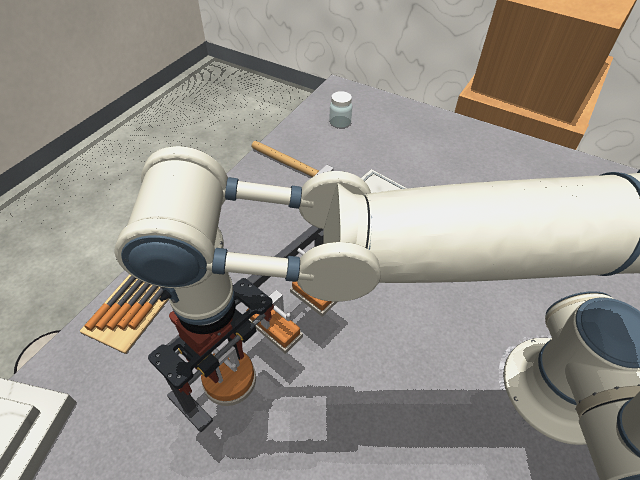

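Before closing, the wrist picture showed the loop (273–380, 305) between the fingers. The gap then closed to 43.8 mm, matching the 44 mm loop, so it is gripped. Next I lift 26 mm and move it off towards -x.

```bash
python3 - <<'E'
from bench import *
from h import *
g=L+[0,0,-.029]
move_l(list(g+[0,0,.026]),.06)
s=state();print(s['time'],s['ee_pos'],s['ft_force'],s['moment'],s['finger_gap'])
d=get_image("wrist"); cv2.imwrite("pics/wrist3.png",d["frame"])
move_l(list(g+[0,0,.026]-.03*rx),.06)
s=state();print(s['time'],s['ee_pos'],s['ft_force'],s['moment'],s['finger_gap'])
d=get_image("wrist"); cv2.imwrite("pics/wrist4.png",d["frame"])
E
```

```text
7.775 [0.52537397 0.34489335 0.21019202] [-0.51378033  0.65237637 -4.75317588] [ 0.03816632 -0.00965551  0.0043534 ] 0.0437333419807159
8.475 [0.49579224 0.35082828 0.21026139] [ 0.04869656  0.08558715 -4.63713215] [ 0.06448992 -0.00639604  0.01894392] 0.04376865080236296
```

View pics/wrist4.png

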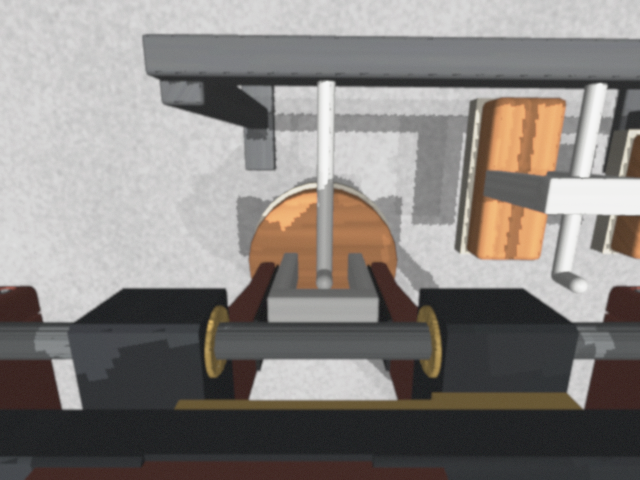

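The hook tip is at (325,285), passing through the loop opening. The wrist reads about 4.6 N, so the block is carried. I'll finish the withdrawal, raise it and carry it over.

```bash
python3 - <<'E'
from bench import *
from h import *
g=L+[0,0,-.029]
move_l(list(g+[0,0,.026]-.09*rx),.08)
p=g-.09*rx; p[2]=.34
move_l(list(p),.12)
s=state();print(s['time'],s['ee_pos'],s['ft_force'],s['finger_gap'])
d=get_image("side"); cv2.imwrite("pics/side5.png",d["frame"])
move_to([S[0],S[1],.34],q(psi))
s=state();print(s['time'],s['ee_pos'],s['ft_force'],s['finger_gap'])
move_l([S[0],S[1],.15],.12)
s=state();print(s['time'],s['ee_pos'],s['ft_force'],s['finger_gap'])
for n in ("side","top","wrist"):
    d=get_image(n); cv2.imwrite(f"pics/{n}6.png",d["frame"]); np.savez(f"/tmp/{n}6.npz",**d)
E
```

```text
10.6583 [0.43700487 0.36253553 0.33897338] [-0.35004639 -0.3333829  -3.48833254] 0.04380939426299411
12.875 [ 0.49337933 -0.23968786  0.34005412] [-0.01808589 -0.55527756 -4.82049113] 0.04396247568498497
14.6083 [ 0.49337571 -0.24071537  0.15098464] [ 0.64618539 -0.60765722 -4.7169167 ] 0.04420873334573981
```

View pics/side5.png

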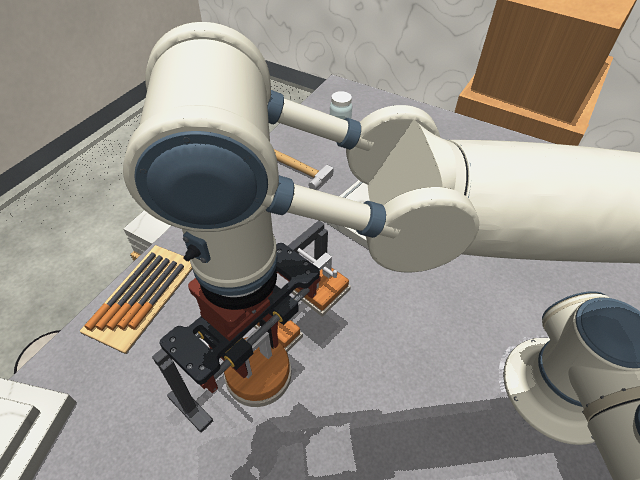

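View pics/side6.png

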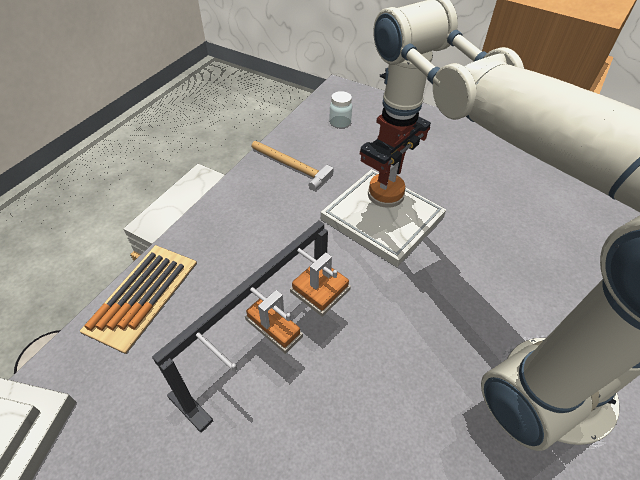

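View pics/wrist6.png

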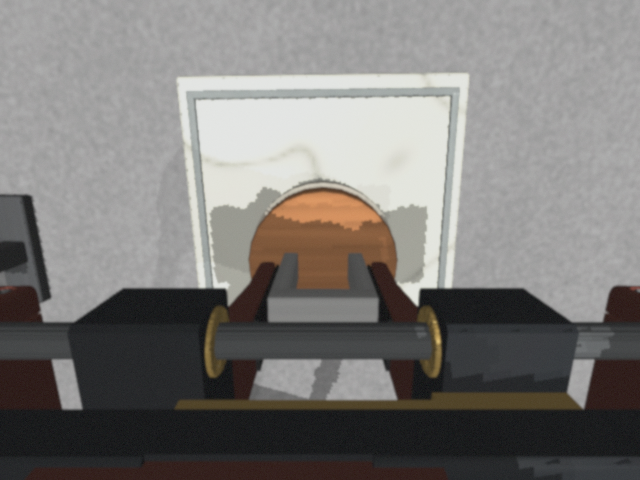

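In side6 the round block hangs upright over the slab at (387,190), and the other two blocks are still at (272,322) and (320,286). The empty hook is at (217,350). Lowering in small steps while watching the wrist force.

```bash
python3 - <<'E'
from bench import *
from h import *
d=dict(np.load("/tmp/side6.npz"));P=cloud(d);f=d["frame"].astype(int)
o=(f[...,2]-f[...,0]>70)&(P[...,1]<-.1)&(P[...,2]>.06)&(P[...,0]>.4)&(P[...,0]<.6); info(P[o],"side disc")
print(np.sort(P[o][:,2])[::-1][:200:40])
move_l([S[0],S[1],.102],.06); hold(.2)
s=state();f0=s['ft_force'][2];print(s['time'],s['ee_pos'],s['ft_force'])
z=.102
while z>.088:
    z-=.001; move_l([S[0],S[1],z],.02); hold(.1)
    s=state(); print(round(z,4),np.round(s['ee_pos'][2],4),np.round(s['ft_force'],2))
    if s['ft_force'][2]-f0>3.5: break
d=get_image("side"); cv2.imwrite("pics/side7.png",d["frame"])
print(s['time'],s['finger_gap'])
E
```

```text
side disc 555 mean [ 0.4782 -0.3761  0.1434] rect [ 465.3 -667.5] [967.7  82.7] 86.2 z [0.1143 0.1179 0.2466]
[0.31031533 0.24488383 0.24346326 0.12069018 0.11934407]
15.9083 [ 0.49322577 -0.24063681  0.1025674 ] [ 0.65318513  0.2077677  -4.43482215]
0.101 0.101 [-0.17 -0.41 -5.24]
0.1 0.0999 [-0.33  0.61 -4.29]
0.099 0.0989 [ 0.18 -0.1  -4.07]
0.098 0.098 [-0.17  0.3  -3.8 ]
0.097 0.097 [-0.08  0.02 -4.16]
0.096 0.096 [-0.19 -0.8  -5.08]
0.095 0.0951 [ 0.7   0.02 -4.15]
0.094 0.0951 [-2.54  2.41  5.13]
18.7083 0.04394719222343101
```

View pics/side7.png

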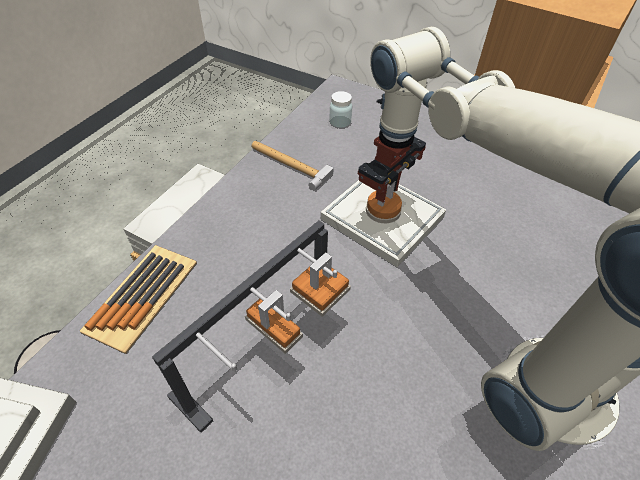

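The block touched down at TCP z = 0.095 (0.096 expected) with about 9 N of contact. The picture shows it flat at (384,205) on the slab. Releasing, backing off and checking.

```bash
python3 - <<'E'
from bench import *
from h import *
gripper_open(); s=state(); print(s['time'],s['finger_gap'],s['ft_force'])
e=s['ee_pos']
move_l([float(e[0]),float(e[1]),.20],.08)
move_l([float(e[0]),float(e[1]),.30],.15)
move_to([.25,-.50,.32],q(psi))
s=state(); print(s['time'],s['ee_pos'],s['ft_force'])
for n in ("top","side"):
    d=get_image(n); cv2.imwrite(f"pics/{n}8.png",d["frame"]); P=cloud(d); f=d["frame"].astype(int)
    b,r=f[...,0],f[...,2]
    box=(P[...,0]>.38)&(P[...,0]<.6)&(P[...,1]>-.35)&(P[...,1]<-.13)
    o=box&(r-b>70)&(P[...,2]>.04)&(P[...,2]<.1); info(P[o],n+" disc")
    t=box&(P[...,2]>.115)&(P[...,2]<.14); info(P[t],n+" loop top")
    m=(P[...,2]>0.185)&(r>110)&(abs(r-b)<40)&(P[...,0]>.35)&(P[...,0]<.8)&(P[...,1]>.05)&(P[...,1]<.28)
    num,lab=cv2.connectedComponents(m.astype(np.uint8))
    for i in range(1,num):
        if (lab==i).sum()>100:
            Q=P[lab==i]; info(Q[Q[:,2]>np.percentile(Q[:,2],98)-.006],n+" hung")
E
```

```text
19.5833 0.0876587187649639 [-0.0024767   0.40481957 -0.30853557]
23.2083 [ 0.25086424 -0.49947719  0.31983294] [ 0.67825188 -0.56690353 -0.08291658]
top disc 942 mean [ 0.4936 -0.2374  0.0665] rect [ 493.8 -239.9] [78.8 79.9] 88.0 z [0.0622 0.0665 0.0709]
top loop top 216 mean [ 0.4938 -0.2387  0.1261] rect [ 493.9 -239.3] [44.2 16.2] 78.1 z [0.1197 0.1265 0.1301]
top hung 235 mean [0.5133 0.2248 0.2154] rect [497.4 228. ] [43.8 52.6] 77.6 z [0.2124 0.2153 0.2183]
top hung 232 mean [0.4804 0.1085 0.2155] rect [468.6 110.7] [43.2 43.8] 78.4 z [0.2128 0.2153 0.2186]
side disc 458 mean [ 0.4897 -0.2312  0.0617] rect [ 492.6 -235.8] [82.7 78.8] 20.2 z [0.0583 0.0617 0.0652]
side loop top 111 mean [ 0.4928 -0.2362  0.1208] rect [ 494.  -237.8] [46. 17.] 77.6 z [0.1153 0.1211 0.1248]
side hung 166 mean [0.4822 0.1097 0.2113] rect [482.7 109.6] [45.  15.8] 79.0 z [0.2088 0.2114 0.2136]
side hung 204 mean [0.5153 0.2252 0.2113] rect [515.7 225.2] [43.7 17.3] 78.9 z [0.2088 0.2113 0.2137]
```

View pics/top8.png

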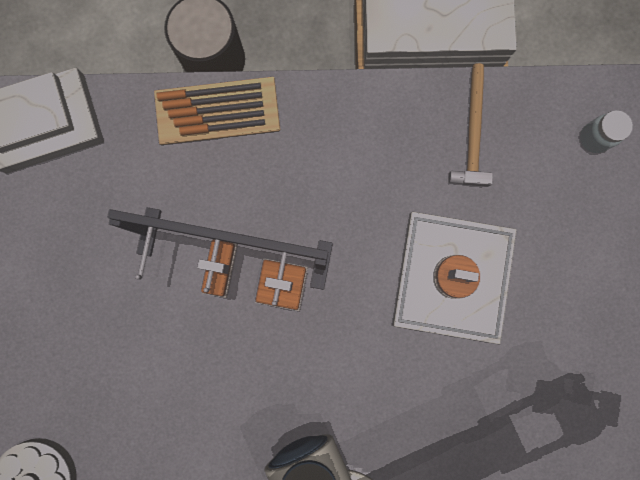

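View pics/side8.png

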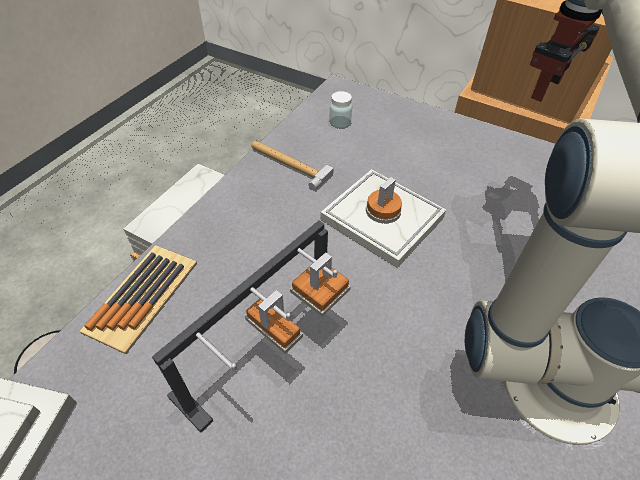

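The round block stands upright on the slab, at (458,277) in the top view with the slab middle near (456,278). The other two blocks hang at unchanged positions, and the arm is clear.

```bash
python3 - <<'E'
from bench import *
job_done(); print(state()['time'])
E
```

```text
the job is handed in; nothing more can be done
the job is handed in; nothing more can be done
```

The round block is on the marble slab, sole down and released, and I handed the job in at about 23 s of the 48 s allowed. I gripped it by its loop, lifted it 26 mm and drew it 90 mm off its hook. I then carried it over the rack and lowered it in 1 mm steps until the wrist force showed contact.

**Last checks**
- **Position:** the block's centre is within about 3 mm of the slab's middle in both camera views.
- **Upright:** the loop top is about 95 mm above the slab in both views, so the block is standing flat.
- **Other blocks:** the square and narrow blocks moved less than 1 mm.
- **Robot:** the gripper is open and the arm stands clear of everything, with wrist force near zero.

**Disagreements:** the top and side cameras differ by about 4 mm in height, a steady calibration offset, so I used their mean. One colour mask on the side view just before lowering also picked up another object, so I ignored that reading. I relied on the wrist force instead; it showed contact 1 mm below the height I had calculated.

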